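# Lay out two valve kits in assembly order

## Task

Lay the picked fittings out on the bench in the order they will be screwed together, each standing upright as it does now, in line with the valve port that faces the robot and with gaps of about 25 mm between neighbours. In front of the big block valve goes the hex nipple and, on the robot's side of the nipple, the hose tail with the ferrule slipped down over its barb onto the nut; in front of the small hexagon-bodied drain valve goes the blanking plug. Leave the elbow, the tee, the coupling and the flange half where they are.

Things in the scene. Friction and masses are not known exactly. Their poses are not given: they have to be found in the camera images.
- block_valve: large ball valve, fixed, yaw within 0.3 rad: square-edged block 60 (x) by 76 (y) by 80 mm high, hexagon collar and round port at both ends of the bore, cranked lever on top rising backwards (+x) to 171 mm. Origin on the bench under its centre, z up; the bore runs along its x at height 40 mm; the port towards the robot has its face at x = -58 mm, y = 0.
- hex_valve: small drain ball valve, fixed, yaw within 0.3 rad: hexagonal-bar body lying along the bore, 46 mm across flats, a round 40 mm port at both ends, thin flat lever on top up to 95 mm high. Origin on the bench under its centre, z up; the bore runs along its x at height 23 mm; the port towards the robot has its face at x = -48 mm, y = 0.
- nipple: hex nipple, 50 mm tall, upright, 0.26 kg: male thread of 33 mm diameter (0 to 18 mm up), hexagon 41 mm across flats, 47 across corners (18 to 32 mm up), the same thread with an open bore (32 to 50 mm up). Origin at the centre of its underside, z up its axis; hexagon flats face its +x and -x and every 60 degrees.
- hose_tail: hose tail, 82 mm tall, upright on its nut, 0.32 kg: hexagon nut 41 mm across flats, 47 across corners (0 to 24 mm up), round collar of 31 mm (24 to 30 mm up), slender ribbed barb of 25 mm diameter pointing up (30 to 82 mm up): grip it there. Origin at the centre of its underside, z up its axis.
- ferrule: crimp ferrule: plain round sleeve open at both ends, upright, 55 mm tall, 46 mm outside and 38 mm inside diameter, 0.22 kg. Origin at the centre of its lower end, z up its axis. It passes loosely over the barb and collar of the hose tail and rests on the tail's nut, its lower end then 24 mm above the bench.
- plug: blanking plug, 34 mm tall, 0.13 kg, standing on its thread, closed hexagon head on top: thread of 26 mm diameter (0 to 16 mm up), flange of 33 mm (16 to 19 mm up), hexagon 32 mm across flats, 37 across corners (19 to 34 mm up). Origin at the centre of its underside, z up its axis; hexagon flats face its +x and -x and every 60 degrees.
- elbow: not to be moved: 90 degree elbow fitting lying flat, cube body of 34 mm with threaded arms reaching 38 mm from its centre along its own +x and +y. Origin under the cube's centre.
- tee: not to be moved: tee fitting lying flat, cube body of 34 mm with threaded arms reaching 38 mm from its centre along its own +x, -x and +y. Origin under the cube's centre.
- coupling: not to be moved: quick-coupling nose piece, 61 mm tall, 42 mm wide: hexagon foot, round collar and rounded closed nose on top. Origin at the centre of its underside.
- flange_half: not to be moved: half of a split flange clamp lying flat, a C-shaped steel piece 76 by 40 mm, 18 mm thick, with two bolt holes. Origin on its underside, near the middle.

How it is judged:
By the outcome, as a careful person would: the job done as asked, in the order asked, and still so for the second after the job is handed in, with the robot touching nothing.
It also fails if it takes over 122 s, if anything falls off the work surface, if the arm or the gripper's body presses on something with over 40 N, if the wrist force passes 120 N, or if a joint passes its speed limit or range.

## Robot

A 6-joint arm with a two-finger parallel gripper is mounted at the origin on the work surface. World frame = base frame: x ahead of the robot, y to its left, z up, the work surface at z = 0. Lengths are in m, angles in rad, forces in N, time in s.
With the tool pointing down it reaches from about 0.4 to 0.825 m from the base axis. Payload 7 kg.
Tool frame: the origin (TCP) lies where the fingers leave the gripper's body, on its centre line; the fingertips stand 66 mm ahead of it and the grasp point (between the pads) lies 47 mm ahead of it (arm.finger_overhang is the z of the fingertips in the tool frame, in m); z points along the fingers, x is the direction in which the jaws open and shut, and the axes are right-handed (so a half turn about z gives the same grasp; the last joint's range is limited). The gripper opens to 88 mm and grips with 3 to 60 N. Pads are 19 mm wide; open, the fingers measure 130 mm over their backs; the gripper's body (78 mm by 193 mm) begins 47 mm behind the grasp point.
Start: joints at [-0.832, 0.359, 0.012, 0, -1.224, -0.288], TCP at [0.294, -0.608, 0.292] pointing down, gripper open.
Joint ranges: [-3.07, 3.07], [-1.43, 2.12], [-1.02, 1.25], [-3.03, 1.67], [-3.05, -0], [-3.03, 3.03]. Speed limits (rad/s): [2.39, 2.39, 3.01, 3.14, 3.14, 3.14].

## Interface

Orientations are given as a unit quaternion [x, y, z, w].
In Python, from bench import arm, camera, workorder gives the robot as it stands.
- The arm moves only by the shell command python3 -m jog 'ROWS'. ROWS is JSON, a list of rows, each an object of numbers: "tx", "ty", "tz": the shift along the world's x, y, z in m; "wx", "wy", "wz": the turn, a rotation vector about the world's x, y, z in rad; "grip": the finger opening in m, from 0 to 0.0876. In form: [{"tx": .., "ty": .., "tz": .., "wx": .., "wy": .., "wz": .., "grip": ..}, ...]. A call has 1 to 10 rows; each row shifts and turns the commanded pose from where the row before left it; what a row does not reach is not made up. A row lasts 1/8 s, in which the tool goes at most 62.5 mm and 10.7 degrees, less where a joint would pass 70% of its speed; a pose out of reach is approached as far as the arm can. A call is refused whole if a number of a shift passes 0.0625 or a number of a turn 0.188, either way. A call with a gripper value outside its range is refused whole. The fingers move at their own pace and stop on an object; the grip force is fixed at half the most. Time passes only in rows, so rows that do not move let the fingers close. It gives the time, the measured TCP pose, the force and the opening at its end, in the units of the state.
- arm.observe(): the state, without advancing time (a new reading comes with each control period).
- camera(name): name is "scene" or "top" or "wrist"; returns a dict with "color" (420x560x3 uint8, red, green, blue), "fx", "fy", "cx", "cy" (pixels), "R" (3x3) and "t" (3): a world point X has camera coordinates R X + t; the wrist camera has in their place "tool_from_camera" (4x4, takes a point from camera to tool coordinates, whose origin is the TCP and whose axes are the tool frame's). Camera axes: x right, y down, z forward; pixel columns grow to the right and rows downward; lengths in m; the calibration is good to about 2 mm. A picture is of the moment at which its call begins: read the wrist's pose just before it. There is no depth.
- workorder.finish_job(): hands the job in, once; it reports no verdict.
The state is a dict: "clock": time; "joint_positions": joint angles; "qd": joint speeds; "joint_efforts": joint torques, N m; "tool_pos": TCP position; "tcp_rot": TCP orientation; "contact_force": force on the tool from outside, world axes, zero at the start; "ft_torque": the same for the moment, N m; "finger_gap": finger opening in m.
Only numpy, scipy, OpenCV 4.12 (cv2) and the standard library are available. Lean on these libraries where they do the work, as an engineer would, in place of code of your own. Each camera call takes 0.05 s, during which the arm holds its last target. There are 200 camera calls.

## Working session

There is one attempt and no reset: what is moved stays moved. The work goes in short steps, Python scripts to look and compute and a shell command to move; the robot and the scene stay as the last step left them, time stands still between calls to the robot, and variables do not carry over. Pictures are saved under pics/ and viewed, about 12 in all and at most 16, crops included, and the job is handed in when it is done.

```bash
mkdir -p pics; ls; cat > h.py <<'E'
import numpy as np,cv2,pickle
from bench import arm,camera,workorder
from scipy.spatial.transform import Rotation as Ro
def shot(name,fn):
    s=arm.observe(); c=camera(name); c['state']=s
    cv2.imwrite(f'pics/{fn}.png',c['color'][:,:,::-1]); pickle.dump(c,open(f'pics/{fn}.pkl','wb')); return c
def load(fn): return pickle.load(open(f'pics/{fn}.pkl','rb'))
def cam(c):
    "camera centre and R (world->cam)"
    if 'R' in c: R=np.array(c['R']);return -R.T@np.array(c['t']),R
    T=np.array(c['tool_from_camera']);Rt=Ro.from_quat(c['state']['tcp_rot']).as_matrix()
    return Rt@T[:3,3]+np.array(c['state']['tool_pos']),(Rt@T[:3,:3]).T
def px(c,u,v,z):
    o,R=cam(c);d=R.T@np.array([(u-c['cx'])/c['fx'],(v-c['cy'])/c['fy'],1]);return o+d*(z-o[2])/d[2]
def proj(c,X):
    o,R=cam(c);p=R@(np.array(X)-o);return np.array([c['fx']*p[0]/p[2]+c['cx'],c['fy']*p[1]/p[2]+c['cy']])
E
python3 - <<'E'
from h import *
for n in('top','scene'):
    c=shot(n,n+'0');print(n,cam(c)[0],cam(c)[1].round(2).tolist(),c['fx'])
print(arm.observe())
E
```

```text
pics
top [3.55281773e-01 3.91094732e-04 1.17553246e+00] [[-0.02, -1.0, -0.0], [-0.98, 0.02, -0.2], [0.2, -0.0, -0.98]] 502.4135874715899
scene [ 1.20937109 -0.00504537  0.82321596] [[0.01, 1.0, 0.0], [0.78, -0.0, -0.63], [-0.63, 0.0, -0.78]] 462.90659722384714
{'clock': 0.1, 'joint_positions': array([-8.31870437e-01,  3.59352175e-01,  1.11499034e-02, -3.22077138e-04,
       -1.22412304e+00, -2.88077574e-01]), 'qd': array([ 0.00157414, -0.00277411,  0.00078804,  0.00136621,  0.0009406 ,
       -0.00111941]), 'joint_efforts': array([-1.24104936e-03, -5.84162879e+01,  2.93751222e+01,  7.01551706e+00,
        1.01434972e-02, -5.65454934e-05]), 'tool_pos': array([ 0.29393786, -0.60725379,  0.29128975]), 'tcp_rot': array([ 5.31210469e-01,  8.47239535e-01,  3.51164511e-04, -6.95742429e-04]), 'contact_force': array([-0.02488452, -1.72021041,  0.20686802]), 'ft_torque': array([-0.0589891 ,  0.04112505,  0.04022353]), 'finger_gap': 0.08780867685769884}
```

View pics/top0.png

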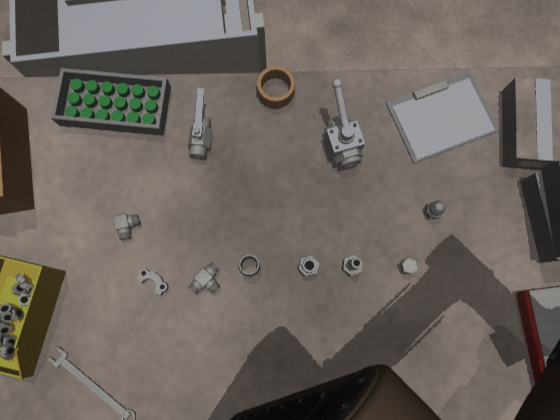

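View pics/scene0.png

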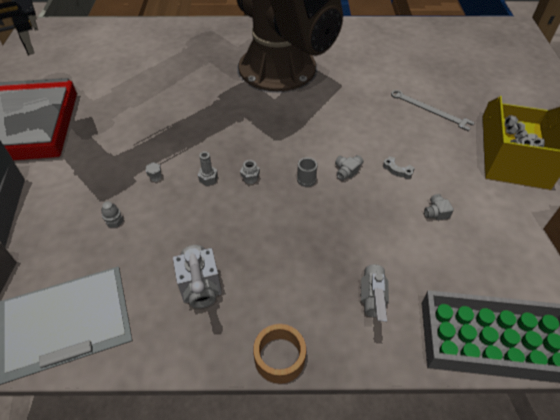

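The top view shows the valves at about (345,140) and (199,130). The parts row is ferrule (249,265), nipple (309,266), tail (352,265) and plug (410,266). The coupling is at (434,209), tee at (205,278), elbow at (125,225) and flange half at (152,281).

```bash
python3 - <<'E'
from h import *
c=load('top0');im=c['color'][:,:,::-1]
a=cv2.resize(im[70:175,310:380],None,fx=5.6,fy=5.6,interpolation=cv2.INTER_CUBIC)
b=cv2.resize(im[75:180,165:235],None,fx=5.6,fy=5.6,interpolation=cv2.INTER_CUBIC)
cv2.imwrite('pics/valves.png',np.hstack([a,b]));print(a.shape)
for n,u,v,z in[('ferr',249,265,.055),('nip',309,266,.05),('tail',355,262,.082),('plug',410,266,.034),('bv',345,137,.08),('hv',199,135,.046),('coup',436,207,.06)]:print(n,px(c,u,v,z).round(3))
E
```

```text
(588, 392, 3)
ferr [0.458 0.065 0.055]
nip [ 0.454 -0.069  0.05 ]
tail [ 0.458 -0.167  0.082]
plug [ 0.451 -0.298  0.034]
bv [ 0.744 -0.159  0.08 ]
hv [0.768 0.181 0.046]
coup [ 0.581 -0.36   0.06 ]
```

View pics/valves.png

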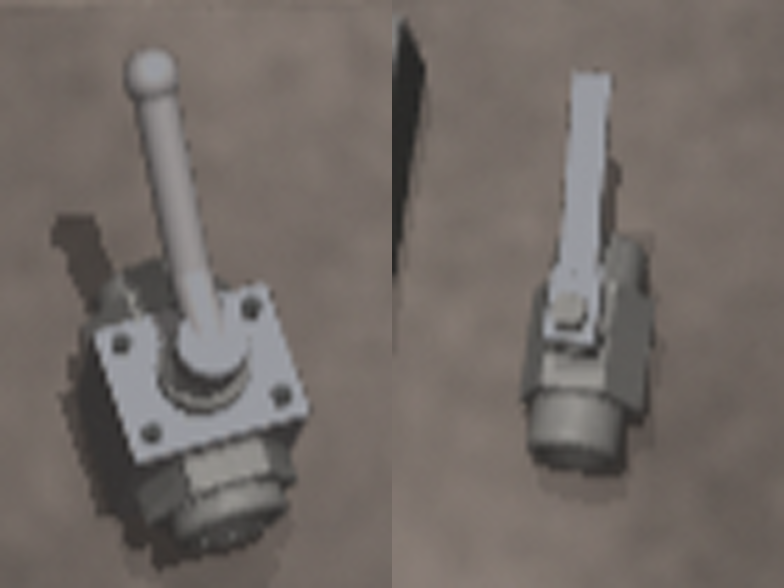

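```bash
python3 - <<'E'
from h import *
c=load('top0');s=5.6
q=lambda x,y,z,ox=310,oy=70:px(c,(x+.5)/s-.5+ox,(y+.5)/s-.5+oy,z)[:2]
H=[q(*p,.08) for p in[(120,344),(252,306),(282,395),(151,432)]]
ctr=np.mean(H,0)
ax=(H[0]+H[1]-H[2]-H[3]);ay=(H[0]+H[3]-H[1]-H[2])
K=[q(*p,.08) for p in[(97,330),(268,287),(308,412),(135,462)]]
kx=K[0]+K[1]-K[2]-K[3];ky=K[0]+K[3]-K[1]-K[2]
print('bv holes',ctr,'yaws',np.arctan2(ax[1],ax[0]),np.arctan2(-ay[0],ay[1]))
print('bv corners',np.mean(K,0),np.arctan2(kx[1],kx[0]),np.arctan2(-ky[0],ky[1]),np.linalg.norm(kx)/2,np.linalg.norm(ky)/2)
# hex valve: top-flat silhouette + lever end mid
h=lambda x,y,z:q(x-392,y,z,165,75)
lev=[h(591,74,.093),h(574,345,.093)];print('lever',lev)
# port ring: top line from near-left to near-right edges at z=23
for p in[(530,455),(620,465),(530,395),(625,410),(527,395),(645,415),(652,320)]:print(p,h(*p,.023))
w=shot('wrist','w0');print(w['tool_from_camera'],w['fx'])
T=np.array(w['tool_from_camera']);o,R=cam(w);print(o,R[2],px(w,280,210,0),proj(c,[*ctr,.08]))
E
```

```text
bv holes [ 0.74807018 -0.16010129] yaws 0.2724526934021764 0.2694076953901991
bv corners [ 0.74663303 -0.16034732] 0.23647936410705914 0.25496638046039266 0.05722016633131953 0.07373174154153969
lever [array([0.86613506, 0.17273157]), array([0.74845842, 0.17824604])]
(530, 455) [0.72478398 0.207918  ]
(620, 465) [0.71955983 0.16941187]
(530, 395) [0.75167081 0.20834643]
(625, 410) [0.74411371 0.16750227]
(527, 395) [0.75169652 0.20963432]
(645, 415) [0.74169829 0.15890901]
(652, 320) [0.7845676  0.15621987]
[[ 9.99999796e-01 -6.14214493e-04  1.77328764e-04  5.45455056e-04]
 [ 5.44281472e-04  9.63466450e-01  2.67828497e-01 -7.16870678e-02]
 [-3.35354459e-04 -2.67828346e-01  9.63466587e-01 -9.33822333e-02]
 [ 0.00000000e+00  0.00000000e+00  0.00000000e+00  1.00000000e+00]] 333.2091583763374
[ 0.22924814 -0.63811648  0.38468305] [ 0.24022562  0.11811938 -0.96350374] [ 0.32561536 -0.59217476  0.        ] [345.53402388 135.49591039]
```

```bash
python3 -m jog '[{"tx":0.024,"ty":0.050,"tz":-0.010},{"tx":0.024,"ty":0.050,"tz":-0.010},{"tx":0.024,"ty":0.050,"tz":-0.010},{"tx":0.024,"ty":0.050,"tz":-0.010},{"tx":0.024,"ty":0.050,"tz":-0.010},{"tx":0.024,"ty":0.050,"tz":-0.010},{}]'
python3 - <<'E'
from h import *
c=shot('wrist','w1')
for p in[[.451,-.298,.034],[.458,-.167,.082],[.454,-.069,.05]]:print(proj(c,p))
E
```

```text
[442.66225031 396.19680958]
[549.58927728 470.7878915 ]
[592.05216991 468.23719309]invalid input
```

View pics/w1.png

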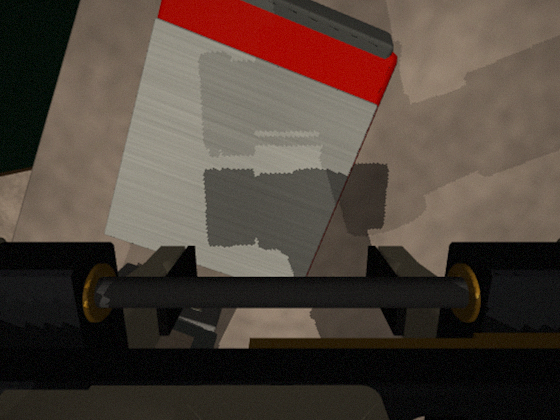

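The viewed frame is from the unmoved start pose, because the empty row made the call fail. It shows the fingers at rows 245-350, so only things ahead of the fingers are visible. I'll look at the parts from behind them.

```bash
python3 -m jog '[{"tx":0.018,"ty":0.055},{"tx":0.018,"ty":0.055},{"tx":0.018,"ty":0.055},{"tx":0.018,"ty":0.055},{"tx":0.018,"ty":0.055},{"tx":0.018,"ty":0.055},{"tx":0}]'
python3 - <<'E'
from h import *
c=shot('wrist','w2')
for p in[[.451,-.298,.034],[.458,-.167,.082],[.454,-.069,.05]]:print(proj(c,p))
E
```

```text
[442.73786856 396.16933141]
[549.65645392 470.77666234]
[592.1300595  468.24990347]invalid input
```

View pics/w2.png

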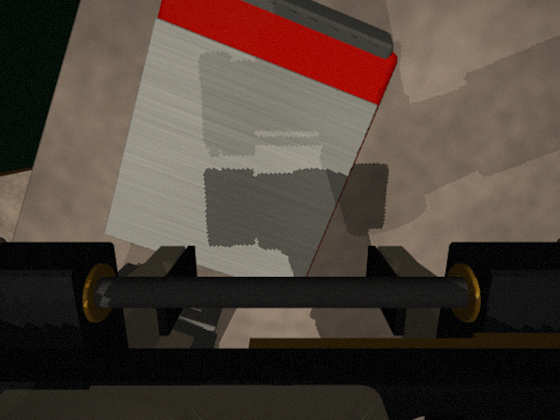

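The frame is unchanged because the call was refused again. The rows probably need all seven keys.

```bash
python3 -m jog '[{"tx":0.018,"ty":0.055,"tz":0,"wx":0,"wy":0,"wz":0,"grip":0.0876},{"tx":0.018,"ty":0.055,"tz":0,"wx":0,"wy":0,"wz":0,"grip":0.0876},{"tx":0.018,"ty":0.055,"tz":0,"wx":0,"wy":0,"wz":0,"grip":0.0876},{"tx":0.018,"ty":0.055,"tz":0,"wx":0,"wy":0,"wz":0,"grip":0.0876},{"tx":0.018,"ty":0.055,"tz":0,"wx":0,"wy":0,"wz":0,"grip":0.0876},{"tx":0.018,"ty":0.055,"tz":0,"wx":0,"wy":0,"wz":0,"grip":0.0876},{"tx":0,"ty":0,"tz":0,"wx":0,"wy":0,"wz":0,"grip":0.0876}]'
python3 - <<'E'
from h import *
c=shot('wrist','w3')
for p in[[.451,-.298,.034],[.458,-.167,.082],[.454,-.069,.05]]:print(proj(c,p))
E
```

```text
clock: 1.12
tool_pos: [0.4031, -0.2745, 0.2927]
tcp_rot: [0.529, 0.849, 0.0, 0.001]
contact_force: [-0.9, 0.2, 0.3]
finger_gap: 0.0879
[242.40787675 215.44678787]
[352.00155292 289.29788727]
[423.0857727  306.49756567]
```

View pics/w3.png

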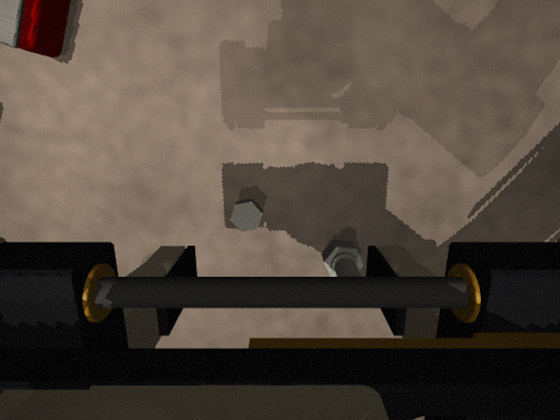

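The plug is visible at about (247,213) and the tail at about (345,260), half hidden behind the rod. Next I'll measure the plug's top hexagon.

```bash
cat >> h.py <<'E'
def blob(c,u,v,r=35,off=25,z=0):
    """bright/grey blob around (u,v): differs from brown bench in saturation"""
    im=c['color'].astype(int);u,v=int(u),int(v);y0,x0=max(v-r,0),max(u-r,0)
    w=im[y0:v+r,x0:u+r];m=((w[...,0]-w[...,2]<off)).astype(np.uint8)
    m=cv2.morphologyEx(m,cv2.MORPH_OPEN,np.ones((2,2)))
    return m,(x0,y0),w
E
python3 - <<'E'
from h import *
c=load('w3');im=c['color'].astype(int)
w=im[195:235,225:270]
print('r-b\n',(w[::2,::2,0]-w[::2,::2,2]));print(w[::2,::2].sum(2)//3)
E
```

```text
r-b
 [[19 21 20 21 23 23 19 10 18 16 16  9 18 15 13 13 13 16 13 14 16 21 22]
 [18 19 15 17 17 18 22 13 19 13 14 17 14 15 15 16 14 15 16 15 14 21 18]
 [15 18 22 19 21 21 24 16 12 12  4  2  6  5  7 12 13 16 14 16 15 21 20]
 [20 19 21 18 17 17 12  5  7  7  1  4  6 10  2  9 14 15 16 15 16 20 20]
 [19 21 22 20 17 11  2 10  9  9 10  4 13 10  5  4  7 15 13 14 19 23 15]
 [14 21 20 21 19 11 13  8 14 14  9 16  9  8 13  6  4  7 14 15 21 19 22]
 [19 15 18 21 14  8  7 10  5 12 12 11 10 11  7 13  0  5 12 21 18 19 18]
 [18 18 15 16 13 11 14 11 11  8  8 12 12  9  9 13 11  9  4 18 19 18 18]
 [16 19 22 18 15 14 10 12  9 13 11  7 14 11 14 12  5 10  0 16 20 19 24]
 [16 21 16 17  7  8 14 11 15 12  9 11 14 14 10 11 11 10  8 15 18 16 18]
 [16 19 18  8 11  9 10 14  7 11  7 10  5  8 10 11 12 11 13 18 17 20 18]
 [15 18 21  8  9  9 11 10  9 13 11 13  9 11  8 11  7 10 15 21 21 16 17]
 [15 16 15 16 10 12 10  8 16 11 10  9 15 11 14 10  7 14 15 19 16 19 18]
 [22 23 17 14  8 10 15 10 14 14 11  9  9 14 13 11 12  9 18 21 22 17 18]
 [18 19 14 20 13  8 11  7 13 12 11  8 11 10  9 11 11 12 18 18 33 15 16]
 [22 16 18 16 1
[... 1586 characters left out ...]
 63  62  61  62  63]
 [ 83  65  60  75  94  95  91  92  88  93  88  88  89  91  93  93  91  87
   63  60  75  61  60]
 [ 63  61  65  59  75  92  92  90  96  91  90  90  90  94  94  88  90  79
   61  75 117  56  57]
 [ 80  63  62  67  61  78  94  94  91  89  93  95  93  90  94  85  89  69
   60  90 117  55  63]
 [104  76  58  61  58  73  74  88  93  95  93  89  89  96  92  96 102  84
  115  80  96  76  56]
 [116 119 126 121 105 114 102  99  95  95  86  91  94  94 100 108 111 112
  113 115 112 114  59]
 [121 116 115 119 115 113 112 115 101 100 115 118 120 119 115 114 109 108
  109 112 108 107 111]
 [117 121 118 116 117 115 115 118 121 119 121 119 111 114 110 110 107 109
  107 108 106 106 105]]
```

```bash
cat >> h.py <<'E'
def hexfit(c,m,off,z):
    "mask -> centre, flat-normal yaw mod 60deg, area-equivalent across-flats (on plane z)"
    n,l,st,ce=cv2.connectedComponentsWithStats(m.astype(np.uint8));k=1+np.argmax(st[1:,4])
    mm=(l==k).astype(np.uint8);cn=max(cv2.findContours(mm,cv2.RETR_EXTERNAL,cv2.CHAIN_APPROX_NONE)[0],key=cv2.contourArea)
    h=cv2.convexHull(cn)[:,0]+np.array(off)
    P=np.array([px(c,u,v,z)[:2] for u,v in h])
    M=cv2.moments(P.astype(np.float32)[:,None]*1000);ct=np.array([M['m10'],M['m01']])/M['m00']/1000
    th=np.radians(np.arange(0,60,.5))
    wd=lambda a:np.ptp(P@[np.cos(a),np.sin(a)])
    w=[sum(wd(t+k*np.pi/3) for k in range(3)) for t in th];i=np.argmin(w)
    return ct,np.degrees(th[i]),w[i]/3,max(w)/3
E
python3 - <<'E'
from h import *
c=load('w3');im=cv2.GaussianBlur(c['color'],(3,3),0).astype(int)
w=im[190:240,220:275];m=(w.mean(2)>78)&(w[...,0]-w[...,2]<17)
print(hexfit(c,m,(220,190),.034),'expect .032/.037')
s=arm.observe();X=Ro.from_quat(s['tcp_rot']).as_matrix();print(s['tool_pos'],X[:,0],np.degrees(np.arctan2(X[1,0],X[0,0])))
E
```

```text
(array([ 0.45040979, -0.29412278]), np.float64(37.5), np.float64(0.03132315006099029), np.float64(0.03501675305605335)) expect .032/.037
[ 0.40273372 -0.27594592  0.2925982 ] [-4.39236034e-01  8.98371511e-01 -5.77615228e-04] 116.05515195947409
```

```bash
python3 -m jog '[{"tx":0.016,"ty":-0.006,"tz":-0.04,"wx":0,"wy":0,"wz":-0.162,"grip":0.0876},{"tx":0.016,"ty":-0.006,"tz":-0.04,"wx":0,"wy":0,"wz":-0.162,"grip":0.0876},{"tx":0.016,"ty":-0.006,"tz":-0.04,"wx":0,"wy":0,"wz":0,"grip":0.0876},{"tx":0,"ty":0,"tz":-0.03,"wx":0,"wy":0,"wz":0,"grip":0.0876},{"tx":0,"ty":0,"tz":0,"wx":0,"wy":0,"wz":0,"grip":0.0876}]'
python3 -c "
from h import *
s=arm.observe();X=Ro.from_quat(s['tcp_rot']).as_matrix();print(s['tool_pos'],X[:,2],np.degrees(np.arctan2(X[1,0],X[0,0])))"
```

```text
clock: 1.8
tool_pos: [0.4482, -0.2962, 0.1398]
tcp_rot: [0.662, 0.75, -0.001, -0.003]
contact_force: [-0.2, 0.2, 1.2]
finger_gap: 0.0875
[ 0.44819294 -0.29624716  0.13975176] [-0.00547563  0.00145504 -0.99998395] 97.15402525453523
```

```bash
python3 -m jog '[{"tx":0.001,"ty":0.001,"tz":-0.027,"wx":0,"wy":0,"wz":0,"grip":0.0876},{"tx":0.001,"ty":0.001,"tz":-0.0255,"wx":0,"wy":0,"wz":0,"grip":0.0876},{"tx":0,"ty":0,"tz":0,"wx":0,"wy":0,"wz":0,"grip":0.05},{"tx":0,"ty":0,"tz":0,"wx":0,"wy":0,"wz":0,"grip":0.02},{"tx":0,"ty":0,"tz":0,"wx":0,"wy":0,"wz":0,"grip":0.02},{"tx":0,"ty":0,"tz":0,"wx":0,"wy":0,"wz":0,"grip":0.02},{"tx":0,"ty":0,"tz":0,"wx":0,"wy":0,"wz":0,"grip":0.02},{"tx":0,"ty":0,"tz":0,"wx":0,"wy":0,"wz":0,"grip":0.02}]'
```

```text
clock: 2.8
tool_pos: [0.4522, -0.2936, 0.0898]
tcp_rot: [0.661, 0.751, 0.0, 0.0]
contact_force: [-1.3, -1.2, 0.4]
finger_gap: 0.0332
```

```bash
python3 -m jog '[{"tx":0,"ty":0,"tz":0.055,"wx":0,"wy":0,"wz":0,"grip":0.02},{"tx":0,"ty":0,"tz":0.06,"wx":0,"wy":0,"wz":0,"grip":0.02},{"tx":0.016,"ty":0.058,"tz":0,"wx":0,"wy":0,"wz":0,"grip":0.02},{"tx":0.016,"ty":0.058,"tz":0,"wx":0,"wy":0,"wz":0,"grip":0.02},{"tx":0.016,"ty":0.058,"tz":0,"wx":0,"wy":0,"wz":0,"grip":0.02},{"tx":0.016,"ty":0.058,"tz":0,"wx":0,"wy":0,"wz":0,"grip":0.02},{"tx":0.016,"ty":0.058,"tz":0,"wx":0,"wy":0,"wz":0,"grip":0.02},{"tx":0.016,"ty":0.058,"tz":0,"wx":0,"wy":0,"wz":0,"grip":0.02},{"tx":0.016,"ty":0.058,"tz":0,"wx":0,"wy":0,"wz":0,"grip":0.02},{"tx":0.016,"ty":0.058,"tz":0,"wx":0,"wy":0,"wz":0,"grip":0.02}]'
python3 -m jog '[{"tx":0,"ty":0,"tz":0,"wx":0,"wy":0,"wz":0,"grip":0.02},{"tx":0,"ty":0,"tz":0,"wx":0,"wy":0,"wz":0,"grip":0.02}]'
python3 - <<'E'
from h import *
c=shot('wrist','w4')
for p in[[.768,.181,.046],[.72,.185,.023],[.866,.1727,.093]]:print(proj(c,p))
E
```

```text
clock: 4.05
tool_pos: [0.58, 0.1725, 0.2045]
tcp_rot: [0.661, 0.751, -0.0, -0.0]
contact_force: [1.9, 0.3, -0.8]
finger_gap: 0.0316
clock: 4.3
tool_pos: [0.5795, 0.1705, 0.2039]
tcp_rot: [0.661, 0.751, -0.001, -0.0]
contact_force: [-0.5, -0.1, -2.2]
finger_gap: 0.0314
[266.04583406 406.64618441]
[276.92404851 347.29283305]
[241.44974535 540.03415567]
```

View pics/w4.png

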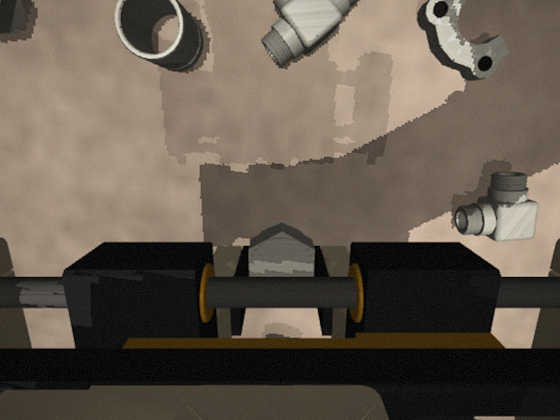

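The view shows the image top pointing to the robot: the ferrule is at (155,30), tee at (300,30), flange half at (460,40), elbow at (505,205) and the held plug at (282,255). The valve is hidden below the fingers, so I'll turn the wrist half round to make it visible.

```bash
python3 -m jog '[{"tx":0,"ty":0,"tz":0,"wx":0,"wy":0,"wz":0.18,"grip":0.02},{"tx":0,"ty":0,"tz":0,"wx":0,"wy":0,"wz":0.18,"grip":0.02},{"tx":0,"ty":0,"tz":0,"wx":0,"wy":0,"wz":0,"grip":0.02}]'
python3 -c "
from h import *
s=arm.observe();X=Ro.from_quat(s['tcp_rot']).as_matrix();print(s['tool_pos'],s['joint_positions'],np.degrees(np.arctan2(X[1,0],X[0,0])))"
```

```text
clock: 4.72
tool_pos: [0.5798, 0.1691, 0.2049]
tcp_rot: [0.517, 0.856, 0.0, -0.0]
contact_force: [-0.2, -1.5, -0.4]
finger_gap: 0.0315
[0.57984574 0.1691455  0.20487827] [ 6.06923499e-01  3.12392809e-01 -2.67307692e-01 -1.00232216e-04
 -9.91042093e-01 -1.69361667e+00] 117.73392163910528
```

```bash
python3 -m jog '[{"tx":0,"ty":0,"tz":0,"wx":0,"wy":0,"wz":0.184,"grip":0.02},{"tx":0,"ty":0,"tz":0,"wx":0,"wy":0,"wz":0.184,"grip":0.02},{"tx":0,"ty":0,"tz":0,"wx":0,"wy":0,"wz":0.184,"grip":0.02},{"tx":0,"ty":0,"tz":0,"wx":0,"wy":0,"wz":0.184,"grip":0.02},{"tx":0,"ty":0,"tz":0,"wx":0,"wy":0,"wz":0.184,"grip":0.02},{"tx":0,"ty":0,"tz":0,"wx":0,"wy":0,"wz":0.184,"grip":0.02},{"tx":0,"ty":0,"tz":0,"wx":0,"wy":0,"wz":0.184,"grip":0.02}]'
python3 -m jog '[{"tx":0,"ty":0,"tz":0,"wx":0,"wy":0,"wz":0.184,"grip":0.02},{"tx":0,"ty":0,"tz":0,"wx":0,"wy":0,"wz":0.184,"grip":0.02},{"tx":0,"ty":0,"tz":0,"wx":0,"wy":0,"wz":0.184,"grip":0.02},{"tx":0,"ty":0,"tz":0,"wx":0,"wy":0,"wz":0.184,"grip":0.02},{"tx":0,"ty":0,"tz":0,"wx":0,"wy":0,"wz":0.184,"grip":0.02},{"tx":0,"ty":0,"tz":0,"wx":0,"wy":0,"wz":0.184,"grip":0.02},{"tx":0,"ty":0,"tz":0,"wx":0,"wy":0,"wz":0.184,"grip":0.02},{"tx":0,"ty":0,"tz":0,"wx":0,"wy":0,"wz":0,"grip":0.02},{"tx":0,"ty":0,"tz":0,"wx":0,"wy":0,"wz":0,"grip":0.02}]'
python3 - <<'E'
from h import *
c=shot('wrist','w5');s=c['state'];X=Ro.from_quat(s['tcp_rot']).as_matrix();print(s['tool_pos'],s['joint_positions'][5],X[:,2],np.degrees(np.arctan2(X[1,0],X[0,0])))
E
```

```text
clock: 5.6
tool_pos: [0.5799, 0.1695, 0.2048]
tcp_rot: [-0.102, 0.995, 0.0, -0.0]
contact_force: [-0.4, 0.2, -0.9]
finger_gap: 0.0313
clock: 6.72
tool_pos: [0.58, 0.17, 0.2047]
tcp_rot: [-0.676, 0.737, 0.0, 0.0]
contact_force: [-1.5, -0.5, -1.4]
finger_gap: 0.0317
[0.5799878  0.17001073 0.20473858] 0.8774328582560924 [ 8.14446002e-06  5.72190750e-05 -9.99999998e-01] -94.89000035554974
```

View pics/w5.png

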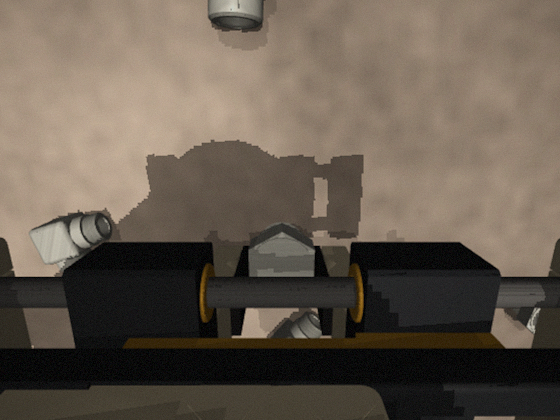

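The valve port appears at the top edge, around (236,15). I'll raise the tool and move it forward to see the whole valve.

```bash
python3 -m jog '[{"tx":0.035,"ty":0.005,"tz":0.045,"wx":0,"wy":0,"wz":0,"grip":0.02},{"tx":0.035,"ty":0.005,"tz":0.045,"wx":0,"wy":0,"wz":0,"grip":0.02},{"tx":0,"ty":0,"tz":0,"wx":0,"wy":0,"wz":0,"grip":0.02},{"tx":0,"ty":0,"tz":0,"wx":0,"wy":0,"wz":0,"grip":0.02}]'
python3 - <<'E'
from h import *
c=shot('wrist','w6');s=c['state'];print(s['tool_pos'],cam(c)[0]);u,v=proj(c,[.768,.181,.046]).astype(int);print(u,v)
y0=max(0,v-110);x0=u-100
cv2.imwrite('pics/w6c.png',cv2.resize(c['color'][y0:y0+190,x0:x0+200,::-1],None,fx=3,fy=3,interpolation=cv2.INTER_CUBIC));print(x0,y0)
E
```

```text
clock: 7.28
tool_pos: [0.6495, 0.1802, 0.2937]
tcp_rot: [-0.678, 0.735, 0.0, -0.001]
contact_force: [-1.1, -0.5, -3.0]
finger_gap: 0.0317
[0.64947986 0.18021016 0.29371914] [0.72141917 0.17498463 0.38700043]
270 66
170 0
```

View pics/w6c.png

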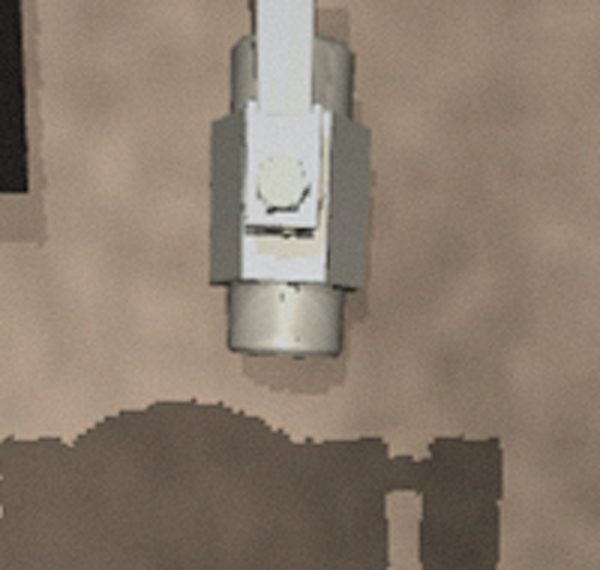

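The crop shows the hexagon body's side corners at (209,280), (359,290), (211,118) and (370,130). The port's front corners are at (229,350) and (341,356).

```bash
python3 - <<'E'
from h import *
c=load('w6');q=lambda x,y,z:px(c,(x+.5)/3-.5+170,(y+.5)/3-.5,z)[:2]
B=[q(*p,.023) for p in[(211,118),(370,130),(359,290),(209,280)]]
ax=(B[0]+B[1]-B[2]-B[3])/2;ay=(B[0]+B[3]-B[1]-B[2])/2
print(np.mean(B,0),'L',np.linalg.norm(ax),'W(.053)',np.linalg.norm(ay),'yaw',np.arctan2(ax[1],ax[0]),np.arctan2(-ay[0],ay[1]))
P=[q(*p,.023) for p in[(229,350),(341,356)]];print('port',P,np.mean(P,0),'w(.04)',np.linalg.norm(P[0]-P[1]))
T=[q(*p,.046) for p in[(244,275),(326,280)]];print('topfront',np.mean(T,0),np.linalg.norm(T[0]-T[1]))
bp=[q(*p,.023) for p in[(231,50),(354,50)]];print('rear port sides',np.mean(bp,0),np.linalg.norm(bp[0]-bp[1]))
d=np.mean(bp,0)-np.mean(P,0);print('bore yaw',np.arctan2(d[1],d[0]))
print('port lowest px face z0.003..', q(287,356,.043))
E
```

```text
[0.77016844 0.18700456] L 0.05055343204218297 W(.053) 0.052252606813145606 yaw -0.13819274830134134 -0.14787830938726634
port [array([0.72524277, 0.21179025]), array([0.72000656, 0.17282475])] [0.72262467 0.1923075 ] w(.04) 0.039315749185309855
topfront [0.74588956 0.18898939] 0.02645528590741595
rear port sides [0.81695197 0.18086308] 0.04000890847900138
bore yaw -0.12073653234555302
port lowest px face z0.003.. [0.72155135 0.19079955]
```

The fit is consistent: the valve centre is (0.770,0.187), the yaw is -0.135, and the port measured at (0.7226,0.192) matches. Next I place the plug.

```bash
python3 -m jog '[{"tx":0.0145,"ty":0.0095,"tz":-0.045,"wx":0,"wy":0,"wz":-0.049,"grip":0.02},{"tx":0.014,"ty":0.009,"tz":-0.045,"wx":0,"wy":0,"wz":0,"grip":0.02},{"tx":0,"ty":0,"tz":-0.045,"wx":0,"wy":0,"wz":0,"grip":0.02},{"tx":0,"ty":0,"tz":-0.035,"wx":0,"wy":0,"wz":0,"grip":0.02},{"tx":0,"ty":0,"tz":0,"wx":0,"wy":0,"wz":0,"grip":0.02},{"tx":0,"ty":0,"tz":0,"wx":0,"wy":0,"wz":0,"grip":0.02}]'
```

```text
clock: 8.07
tool_pos: [0.6789, 0.1991, 0.1258]
tcp_rot: [-0.661, 0.751, -0.0, 0.0]
contact_force: [0.6, -0.9, 0.5]
finger_gap: 0.0315
```

```bash
python3 -m jog '[{"tx":0,"ty":0,"tz":-0.018,"wx":0,"wy":0,"wz":0,"grip":0.02},{"tx":0,"ty":0,"tz":-0.0125,"wx":0,"wy":0,"wz":0,"grip":0.02},{"tx":0,"ty":0,"tz":-0.004,"wx":0,"wy":0,"wz":0,"grip":0.02},{"tx":0,"ty":0,"tz":0,"wx":0,"wy":0,"wz":0,"grip":0.02},{"tx":0,"ty":0,"tz":0,"wx":0,"wy":0,"wz":0,"grip":0.02}]'
```

```text
clock: 8.7
tool_pos: [0.6783, 0.1988, 0.0904]
tcp_rot: [-0.66, 0.751, 0.0, -0.0]
contact_force: [-3.1, -1.1, 4.0]
finger_gap: 0.0317
```

```bash
python3 -m jog '[{"tx":0,"ty":0,"tz":-0.0005,"wx":0,"wy":0,"wz":0,"grip":0.036},{"tx":0,"ty":0,"tz":0,"wx":0,"wy":0,"wz":0,"grip":0.05},{"tx":0,"ty":0,"tz":0,"wx":0,"wy":0,"wz":0,"grip":0.07},{"tx":0,"ty":0,"tz":0,"wx":0,"wy":0,"wz":0,"grip":0.0876},{"tx":0,"ty":0,"tz":0.03,"wx":0,"wy":0,"wz":0,"grip":0.0876},{"tx":0,"ty":0,"tz":0.06,"wx":0,"wy":0,"wz":0,"grip":0.0876},{"tx":-0.04,"ty":-0.02,"tz":0.04,"wx":0,"wy":0,"wz":0,"grip":0.0876},{"tx":-0.05,"ty":-0.02,"tz":0.02,"wx":0,"wy":0,"wz":0,"grip":0.0876},{"tx":0,"ty":0,"tz":0,"wx":0,"wy":0,"wz":0,"grip":0.0876},{"tx":0,"ty":0,"tz":0,"wx":0,"wy":0,"wz":0,"grip":0.0876}]'
python3 - <<'E'
from h import *
c=shot('wrist','w7');s=c['state'];print(s['tool_pos'],cam(c)[0]);u,v=proj(c,[.68,.1988,.034]);print(u,v)
u,v=int(u),int(v);im=cv2.GaussianBlur(c['color'],(3,3),0).astype(int);w=im[v-35:v+35,u-35:u+35];m=(w[...,0]-w[...,2]<16)&(w.mean(2)>78)
print(hexfit(c,m,(u-35,v-35),.034))
cv2.imwrite('pics/w7v.png',c['color'][:,:,::-1])
E
```

```text
clock: 9.95
tool_pos: [0.5887, 0.1591, 0.2403]
tcp_rot: [-0.661, 0.751, -0.0, 0.001]
contact_force: [0.8, 0.7, 0.1]
finger_gap: 0.0877
[0.58869352 0.15905383 0.2403245 ] [0.6600388  0.15043996 0.33378913]
222.60074747518584 101.53508058940363
(array([0.67808814, 0.19490717]), np.float64(20.5), np.float64(0.029069683002382645), np.float64(0.031702244511245675))
```

View pics/w7v.png

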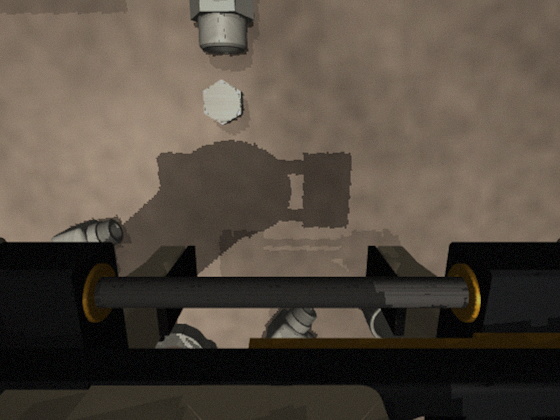

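The plug stands upright at (222,102), where predicted, in line with the port at (222,50). Next I turn the wrist back and go over the nipple, tail and ferrule row.

```bash
python3 -m jog '[{"tx":-0.008,"ty":-0.0145,"tz":0.0035,"wx":0,"wy":0,"wz":-0.183,"grip":0.0876},{"tx":-0.008,"ty":-0.0145,"tz":0.0035,"wx":0,"wy":0,"wz":-0.183,"grip":0.0876},{"tx":-0.008,"ty":-0.0145,"tz":0.0035,"wx":0,"wy":0,"wz":-0.183,"grip":0.0876},{"tx":-0.008,"ty":-0.0145,"tz":0.0035,"wx":0,"wy":0,"wz":-0.183,"grip":0.0876},{"tx":-0.008,"ty":-0.0145,"tz":0.0035,"wx":0,"wy":0,"wz":-0.183,"grip":0.0876},{"tx":-0.008,"ty":-0.0145,"tz":0.0035,"wx":0,"wy":0,"wz":-0.183,"grip":0.0876},{"tx":-0.008,"ty":-0.0145,"tz":0.0035,"wx":0,"wy":0,"wz":-0.183,"grip":0.0876},{"tx":-0.008,"ty":-0.0145,"tz":0.0035,"wx":0,"wy":0,"wz":-0.183,"grip":0.0876}]'
python3 -m jog '[{"tx":-0.008,"ty":-0.0145,"tz":0.0035,"wx":0,"wy":0,"wz":-0.183,"grip":0.0876},{"tx":-0.008,"ty":-0.0145,"tz":0.0035,"wx":0,"wy":0,"wz":-0.183,"grip":0.0876},{"tx":-0.008,"ty":-0.0145,"tz":0.0035,"wx":0,"wy":0,"wz":-0.183,"grip":0.0876},{"tx":-0.008,"ty":-0.0145,"tz":0.0035,"wx":0,"wy":0,"wz":-0.183,"grip":0.0876},{"tx":-0.008,"ty":-0.0145,"tz":0.0035,"wx":0,"wy":0,"wz":-0.183,"grip":0.0876},{"tx":-0.008,"ty":-0.0145,"tz":0.0035,"wx":0,"wy":0,"wz":-0.183,"grip":0.0876},{"tx":-0.008,"ty":-0.0145,"tz":0.0035,"wx":0,"wy":0,"wz":-0.183,"grip":0.0876},{"tx":0,"ty":0,"tz":0,"wx":0,"wy":0,"wz":0,"grip":0.0876},{"tx":0,"ty":0,"tz":0,"wx":0,"wy":0,"wz":0,"grip":0.0876}]'
python3 - <<'E'
from h import *
c=shot('wrist','w8');s=c['state'];X=Ro.from_quat(s['tcp_rot']).as_matrix();print(s['tool_pos'],np.degrees(np.arctan2(X[1,0],X[0,0])))
im=c['color'][:,:,::-1]
cv2.imwrite('pics/w8v.png',cv2.resize(im[60:250,60:500],None,fx=1.8,fy=1.8,interpolation=cv2.INTER_CUBIC))
E
```

```text
clock: 11.0
tool_pos: [0.525, 0.0427, 0.2666]
tcp_rot: [0.014, 1.0, -0.0, -0.001]
contact_force: [0.2, -0.0, 0.0]
finger_gap: 0.0879
clock: 12.12
tool_pos: [0.4692, -0.0583, 0.2916]
tcp_rot: [0.605, 0.796, -0.0, -0.0]
contact_force: [-0.3, 0.1, -0.5]
finger_gap: 0.0874
[ 0.46916803 -0.05828236  0.29157918] 105.57057261817721
```

View pics/w8v.png

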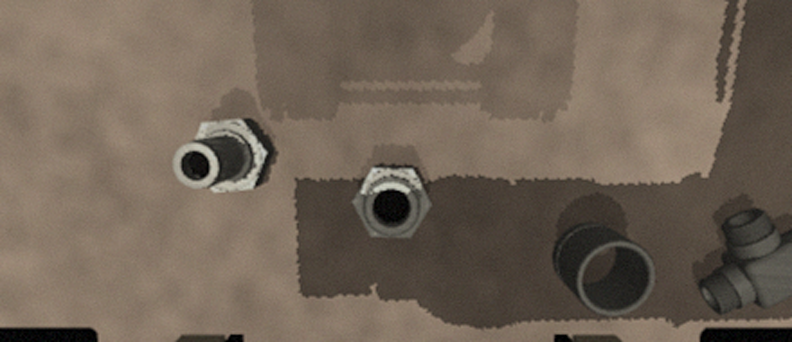

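The crop shows the nipple hexagon at about (392,202) with its bore at (392,205). The tail's barb ring is at (196,163), and the ferrule's top ring is at (616,277).

```bash
python3 - <<'E'
from h import *
c=load('w8');k=1.8;q=lambda x,y,z:px(c,(x+.5)/k-.5+60,(y+.5)/k-.5+60,z)[:2]
N=np.array([q(*p,.032) for p in[(354,202),(371,167),(414,165),(431,202),(412,237),(372,236)]])
ct=N.mean(0);d=N-ct;a=np.degrees(np.arctan2(d[:,1],d[:,0]));print('nip',ct,'r(.0237)',np.linalg.norm(d,axis=1).round(4),'corners mod60',(a%60).round(1))
print('nip bore',q(392,205,.05))
print('tail',q(196,163,.082),'ringd(.025)',np.linalg.norm(q(173,163,.082)-q(219,163,.082)))
print('ferr',q(616,277,.055),'d(.046)',np.linalg.norm(q(578,277,.055)-q(654,277,.055)))
E
```

```text
nip [ 0.45436645 -0.06537298] r(.0237) [0.0227 0.0239 0.025  0.0229 0.0243 0.024 ] corners mod60 [45.7 46.7 45.1 45.3 44.5 44.8]
nip bore [ 0.4533484 -0.0656727]
tail [ 0.45409544 -0.16665452] ringd(.025) 0.02296836927024396
ferr [0.45823462 0.0687797 ] d(.046) 0.043535503145398044
```

```bash
python3 -m jog '[{"tx":-0.005,"ty":-0.0024,"tz":-0.045,"wx":0,"wy":0,"wz":0.173,"grip":0.0876},{"tx":-0.005,"ty":-0.0024,"tz":-0.045,"wx":0,"wy":0,"wz":0.173,"grip":0.0876},{"tx":-0.005,"ty":-0.0024,"tz":-0.045,"wx":0,"wy":0,"wz":0.173,"grip":0.0876},{"tx":0,"ty":0,"tz":-0.03,"wx":0,"wy":0,"wz":0,"grip":0.0876},{"tx":0,"ty":0,"tz":0,"wx":0,"wy":0,"wz":0,"grip":0.0876},{"tx":0,"ty":0,"tz":0,"wx":0,"wy":0,"wz":0,"grip":0.0876}]'
python3 -c "
from h import *
s=arm.observe();X=Ro.from_quat(s['tcp_rot']).as_matrix();print(s['tool_pos'],X[:,2],np.degrees(np.arctan2(X[1,0],X[0,0])))"
```

```text
clock: 12.92
tool_pos: [0.4545, -0.0654, 0.128]
tcp_rot: [0.381, 0.925, 0.0, 0.0]
contact_force: [0.0, 1.1, -0.3]
finger_gap: 0.0875
[ 0.45454672 -0.06537771  0.12801078] [ 8.52399260e-04 -1.38498447e-04 -9.99999627e-01] 135.21706251645566
```

```bash
python3 -m jog '[{"tx":-0.0005,"ty":0,"tz":-0.028,"wx":0,"wy":0,"wz":0,"grip":0.0876},{"tx":0,"ty":0,"tz":-0.026,"wx":0,"wy":0,"wz":0,"grip":0.0876},{"tx":0,"ty":0,"tz":0,"wx":0,"wy":0,"wz":0,"grip":0.06},{"tx":0,"ty":0,"tz":0,"wx":0,"wy":0,"wz":0,"grip":0.03},{"tx":0,"ty":0,"tz":0,"wx":0,"wy":0,"wz":0,"grip":0.03},{"tx":0,"ty":0,"tz":0,"wx":0,"wy":0,"wz":0,"grip":0.03},{"tx":0,"ty":0,"tz":0,"wx":0,"wy":0,"wz":0,"grip":0.03},{"tx":0,"ty":0,"tz":0,"wx":0,"wy":0,"wz":0,"grip":0.03}]'
python3 -m jog '[{"tx":0,"ty":0,"tz":0,"wx":0,"wy":0,"wz":0,"grip":0.03},{"tx":0,"ty":0,"tz":0,"wx":0,"wy":0,"wz":0,"grip":0.03}]'
```

```text
clock: 13.92
tool_pos: [0.4536, -0.0657, 0.0736]
tcp_rot: [0.381, 0.924, 0.0, 0.0]
contact_force: [0.0, 0.1, 6.4]
finger_gap: 0.0406
clock: 14.18
tool_pos: [0.4536, -0.0657, 0.0736]
tcp_rot: [0.381, 0.924, 0.0, 0.0]
contact_force: [-0.2, 0.3, 6.7]
finger_gap: 0.041
```

```bash
python3 -m jog '[{"tx":0,"ty":0,"tz":0.06,"wx":0,"wy":0,"wz":0,"grip":0.03},{"tx":0,"ty":0,"tz":0.06,"wx":0,"wy":0,"wz":-0.08,"grip":0.03},{"tx":0.045,"ty":-0.015,"tz":0.035,"wx":0,"wy":0,"wz":-0.08,"grip":0.03},{"tx":0.045,"ty":-0.015,"tz":0.035,"wx":0,"wy":0,"wz":-0.08,"grip":0.03},{"tx":0.045,"ty":-0.015,"tz":0.03,"wx":0,"wy":0,"wz":-0.08,"grip":0.03},{"tx":0.05,"ty":-0.015,"tz":0.03,"wx":0,"wy":0,"wz":-0.08,"grip":0.03},{"tx":0.05,"ty":-0.015,"tz":0.03,"wx":0,"wy":0,"wz":-0.08,"grip":0.03},{"tx":0.05,"ty":-0.015,"tz":0,"wx":0,"wy":0,"wz":-0.044,"grip":0.03},{"tx":0,"ty":0,"tz":0,"wx":0,"wy":0,"wz":0,"grip":0.03},{"tx":0,"ty":0,"tz":0,"wx":0,"wy":0,"wz":0,"grip":0.03}]'
python3 - <<'E'
from h import *
c=shot('wrist','w9');s=c['state'];X=Ro.from_quat(s['tcp_rot']).as_matrix();print(s['tool_pos'],X[:,2],np.degrees(np.arctan2(X[1,0],X[0,0])))
u,v=proj(c,[.7475,-.16,.08]).astype(int);print(u,v)
y0=max(0,v-110);x0=u-100
cv2.imwrite('pics/w9c.png',cv2.resize(c['color'][y0:y0+190,x0:x0+200,::-1],None,fx=3,fy=3,interpolation=cv2.INTER_CUBIC));print(x0,y0)
E
```

```text
clock: 15.42
tool_pos: [0.7377, -0.1557, 0.351]
tcp_rot: [0.608, 0.794, -0.001, -0.002]
contact_force: [-0.3, -0.5, -1.7]
finger_gap: 0.0404
[ 0.73769579 -0.15571232  0.35095402] [-3.56787866e-03  3.72735448e-04 -9.99993566e-01] 105.10640629490818
274 192
174 82
```

View pics/w9c.png

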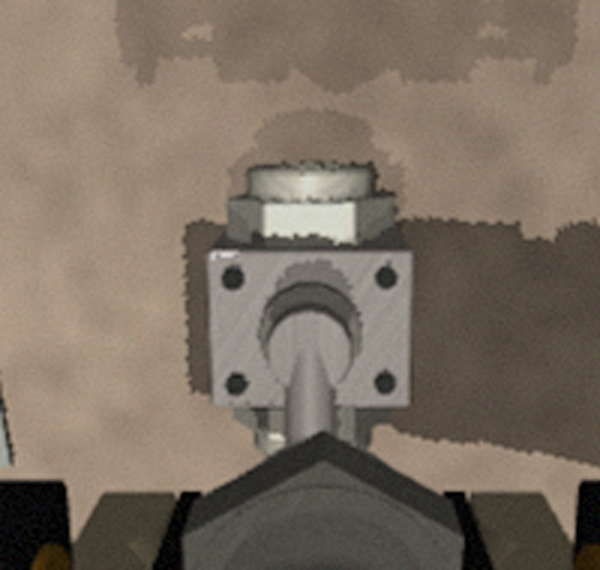

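The crop shows the block's bolt holes at (232,278), (386,277), (385,382) and (236,383). The port's end corners are at (247,170) and (373,168). I'll compute the pose from these.

```bash
python3 - <<'E'
from h import *
c=load('w9');k=3;q=lambda x,y,z:px(c,(x+.5)/k-.5+174,(y+.5)/k-.5+82,z)[:2]
for L in([(232,278),(386,277),(385,382),(236,383)],[(209,251),(411,251),(411,406),(215,405)]):
    K=[q(*p,.08) for p in L];kx=(K[2]+K[3]-K[0]-K[1])/2;ky=(K[1]+K[2]-K[0]-K[3])/2
    print(np.mean(K,0),np.linalg.norm(kx),np.linalg.norm(ky),'yaw',np.arctan2(kx[1],kx[0]),np.arctan2(-ky[0],ky[1]))
P=[q(*p,.04) for p in[(247,170),(373,168)]];print('port',np.mean(P,0),np.linalg.norm(P[0]-P[1]),np.arctan2(-(P[1]-P[0])[0],(P[1]-P[0])[1]))
for ce,y in(((.7475,-.16),.26),((.746,-.158),.26)):
    u=np.array([np.cos(y),np.sin(y)]);print(ce,[(np.array(ce)-u*d).round(4) for d in(.058,.1065,.178)])
E
```

```text
[ 0.74582454 -0.15725524] 0.03996454487441766 0.05643720411468311 yaw 0.27378805564436715 0.26949491734636444
[ 0.74532628 -0.15669584] 0.0587679282635547 0.0741055398128577 yaw 0.27937614204880357 0.26007358034928185
port [ 0.69101103 -0.17216021] 0.04992351379985106 0.2785556498813218
(0.7475, -0.16) [array([ 0.6914, -0.1749]), array([ 0.6446, -0.1874]), array([ 0.5755, -0.2058])]
(0.746, -0.158) [array([ 0.6899, -0.1729]), array([ 0.6431, -0.1854]), array([ 0.574 , -0.2038])]
```

```bash
python3 -m jog '[{"tx":-0.047,"ty":-0.015,"tz":0,"wx":0,"wy":0,"wz":0,"grip":0.03},{"tx":-0.047,"ty":-0.015,"tz":0,"wx":0,"wy":0,"wz":0,"grip":0.03},{"tx":0,"ty":0,"tz":-0.045,"wx":0,"wy":0,"wz":0,"grip":0.03},{"tx":0,"ty":0,"tz":-0.045,"wx":0,"wy":0,"wz":0,"grip":0.03},{"tx":0,"ty":0,"tz":-0.045,"wx":0,"wy":0,"wz":0,"grip":0.03},{"tx":0,"ty":0,"tz":-0.045,"wx":0,"wy":0,"wz":0,"grip":0.03},{"tx":0,"ty":0,"tz":-0.045,"wx":0,"wy":0,"wz":0,"grip":0.03},{"tx":0,"ty":0,"tz":0,"wx":0,"wy":0,"wz":0,"grip":0.03},{"tx":0,"ty":0,"tz":0,"wx":0,"wy":0,"wz":0,"grip":0.03}]'
```

```text
clock: 16.6
tool_pos: [0.645, -0.1857, 0.1308]
tcp_rot: [0.608, 0.794, 0.001, 0.001]
contact_force: [-0.0, 0.0, -2.1]
finger_gap: 0.0408
```

```bash
python3 -m jog '[{"tx":-0.001,"ty":0,"tz":-0.03,"wx":0,"wy":0,"wz":0,"grip":0.03},{"tx":0,"ty":0,"tz":-0.02,"wx":0,"wy":0,"wz":0,"grip":0.03},{"tx":0,"ty":0,"tz":-0.005,"wx":0,"wy":0,"wz":0,"grip":0.03},{"tx":0,"ty":0,"tz":0,"wx":0,"wy":0,"wz":0,"grip":0.03},{"tx":0,"ty":0,"tz":0,"wx":0,"wy":0,"wz":0,"grip":0.03}]'
```

```text
clock: 17.23
tool_pos: [0.644, -0.1858, 0.075]
tcp_rot: [0.608, 0.794, 0.001, 0.001]
contact_force: [0.7, -0.0, -2.1]
finger_gap: 0.041
```

```bash
python3 -m jog '[{"tx":0,"ty":0,"tz":-0.0013,"wx":0,"wy":0,"wz":0,"grip":0.03},{"tx":0,"ty":0,"tz":0,"wx":0,"wy":0,"wz":0,"grip":0.045},{"tx":0,"ty":0,"tz":0,"wx":0,"wy":0,"wz":0,"grip":0.06},{"tx":0,"ty":0,"tz":0,"wx":0,"wy":0,"wz":0,"grip":0.0876},{"tx":0,"ty":0,"tz":0,"wx":0,"wy":0,"wz":0,"grip":0.0876},{"tx":0,"ty":0,"tz":0.04,"wx":0,"wy":0,"wz":0,"grip":0.0876},{"tx":0,"ty":0,"tz":0.06,"wx":0,"wy":0,"wz":0,"grip":0.0876},{"tx":-0.03,"ty":0.003,"tz":0.04,"wx":0,"wy":0,"wz":0,"grip":0.0876},{"tx":-0.05,"ty":0.005,"tz":0,"wx":0,"wy":0,"wz":0,"grip":0.0876}]'
python3 -m jog '[{"tx":-0.05,"ty":0.005,"tz":0,"wx":0,"wy":0,"wz":0,"grip":0.0876},{"tx":-0.05,"ty":0.005,"tz":0,"wx":0,"wy":0,"wz":0,"grip":0.0876},{"tx":0,"ty":0,"tz":0,"wx":0,"wy":0,"wz":0,"grip":0.0876},{"tx":0,"ty":0,"tz":0,"wx":0,"wy":0,"wz":0,"grip":0.0876}]'
```

```text
clock: 18.35
tool_pos: [0.5649, -0.1779, 0.2153]
tcp_rot: [0.608, 0.794, 0.002, 0.003]
contact_force: [-0.6, 0.4, -1.2]
finger_gap: 0.0875
clock: 18.85
tool_pos: [0.4637, -0.1678, 0.2125]
tcp_rot: [0.608, 0.794, 0.0, 0.001]
contact_force: [0.3, -1.1, 0.1]
finger_gap: 0.0876
```

```bash
python3 -m jog '[{"tx":-0.0095,"ty":0.001,"tz":-0.035,"wx":0,"wy":0,"wz":0,"grip":0.0876},{"tx":0,"ty":0,"tz":-0.035,"wx":0,"wy":0,"wz":0,"grip":0.0876},{"tx":0,"ty":0,"tz":-0.035,"wx":0,"wy":0,"wz":0,"grip":0.0876},{"tx":0,"ty":0,"tz":0,"wx":0,"wy":0,"wz":0,"grip":0.05},{"tx":0,"ty":0,"tz":0,"wx":0,"wy":0,"wz":0,"grip":0.015},{"tx":0,"ty":0,"tz":0,"wx":0,"wy":0,"wz":0,"grip":0.015},{"tx":0,"ty":0,"tz":0,"wx":0,"wy":0,"wz":0,"grip":0.015},{"tx":0,"ty":0,"tz":0,"wx":0,"wy":0,"wz":0,"grip":0.015},{"tx":0,"ty":0,"tz":0,"wx":0,"wy":0,"wz":0,"grip":0.015},{"tx":0,"ty":0,"tz":0,"wx":0,"wy":0,"wz":0,"grip":0.015}]'
```

```text
clock: 20.1
tool_pos: [0.4537, -0.1668, 0.107]
tcp_rot: [0.608, 0.794, 0.0, 0.0]
contact_force: [0.6, -0.0, -4.4]
finger_gap: 0.0244
```

```bash
python3 -m jog '[{"tx":0,"ty":0,"tz":0.03,"wx":0,"wy":0,"wz":0,"grip":0.015},{"tx":0.04,"ty":-0.013,"tz":0.01,"wx":0,"wy":0,"wz":0,"grip":0.015},{"tx":0.04,"ty":-0.013,"tz":0,"wx":0,"wy":0,"wz":0,"grip":0.015},{"tx":0.0405,"ty":-0.0125,"tz":0,"wx":0,"wy":0,"wz":0,"grip":0.015},{"tx":0,"ty":0,"tz":-0.02,"wx":0,"wy":0,"wz":0,"grip":0.015},{"tx":0,"ty":0,"tz":0,"wx":0,"wy":0,"wz":0,"grip":0.015},{"tx":0,"ty":0,"tz":0,"wx":0,"wy":0,"wz":0,"grip":0.015}]'
```

```text
clock: 20.98
tool_pos: [0.5735, -0.2052, 0.1268]
tcp_rot: [0.608, 0.794, -0.0, -0.0]
contact_force: [-0.6, -0.4, -3.8]
finger_gap: 0.0243
```

```bash
python3 -m jog '[{"tx":0.001,"ty":0,"tz":-0.014,"wx":0,"wy":0,"wz":0,"grip":0.015},{"tx":0,"ty":0,"tz":-0.005,"wx":0,"wy":0,"wz":0,"grip":0.015},{"tx":0,"ty":0,"tz":-0.001,"wx":0,"wy":0,"wz":0,"grip":0.015},{"tx":0,"ty":0,"tz":0,"wx":0,"wy":0,"wz":0,"grip":0.015},{"tx":0,"ty":0,"tz":0,"wx":0,"wy":0,"wz":0,"grip":0.015}]'
```

```text
clock: 21.6
tool_pos: [0.5751, -0.2052, 0.107]
tcp_rot: [0.608, 0.794, 0.0, 0.0]
contact_force: [-0.4, 0.4, -1.9]
finger_gap: 0.0247
```

```bash
python3 -m jog '[{"tx":0,"ty":0,"tz":0,"wx":0,"wy":0,"wz":0,"grip":0.035},{"tx":0,"ty":0,"tz":0,"wx":0,"wy":0,"wz":0,"grip":0.06},{"tx":0,"ty":0,"tz":0,"wx":0,"wy":0,"wz":0,"grip":0.0876},{"tx":0,"ty":0,"tz":0.05,"wx":0,"wy":0,"wz":0,"grip":0.0876},{"tx":0,"ty":0,"tz":0.06,"wx":0,"wy":0,"wz":0,"grip":0.0876},{"tx":0.03,"ty":0.008,"tz":0.05,"wx":0,"wy":0,"wz":0,"grip":0.0876},{"tx":0.04,"ty":0.012,"tz":0.04,"wx":0,"wy":0,"wz":0,"grip":0.0876},{"tx":0,"ty":0,"tz":0,"wx":0,"wy":0,"wz":0,"grip":0.0876},{"tx":0,"ty":0,"tz":0,"wx":0,"wy":0,"wz":0,"grip":0.0876}]'
python3 - <<'E'
from h import *
c=shot('wrist','w10');print(c['state']['tool_pos'])
for p in[(.5751,-.2052,.082),(.644,-.1858,.05),(.69,-.172,.04)]:print(proj(c,p))
cv2.imwrite('pics/w10c.png',cv2.resize(c['color'][30:340,140:420,::-1],None,fx=1.9,fy=1.9,interpolation=cv2.INTER_CUBIC))
E
```

```text
clock: 22.72
tool_pos: [0.6445, -0.185, 0.3059]
tcp_rot: [0.608, 0.794, -0.0, -0.001]
contact_force: [-0.6, -0.6, -0.7]
finger_gap: 0.0876
[ 0.64447502 -0.18499596  0.30586651]
[278.53994111 117.272061  ]
[279.60419366 186.94429773]
[280.87070711 226.74674374]
```

View pics/w10c.png

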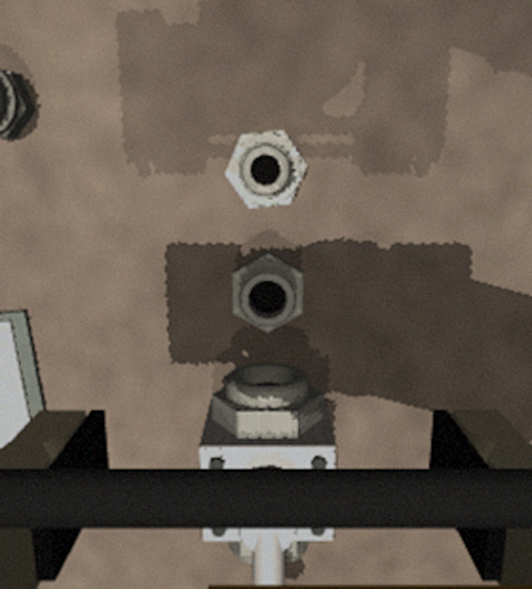

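The view confirms tail (265,169), nipple (268,298) and the port (266,380) on one line, all upright. Next is the ferrule, with the jaws turned so they clear the tee.

```bash
python3 -m jog '[{"tx":-0.031,"ty":0.0423,"tz":-0.015,"wx":0,"wy":0,"wz":0.175,"grip":0.0876},{"tx":-0.031,"ty":0.0423,"tz":-0.015,"wx":0,"wy":0,"wz":0.175,"grip":0.0876},{"tx":-0.031,"ty":0.0423,"tz":-0.015,"wx":0,"wy":0,"wz":0.175,"grip":0.0876},{"tx":-0.031,"ty":0.0423,"tz":-0.015,"wx":0,"wy":0,"wz":0.175,"grip":0.0876},{"tx":-0.031,"ty":0.0423,"tz":-0.015,"wx":0,"wy":0,"wz":0.175,"grip":0.0876},{"tx":-0.031,"ty":0.0423,"tz":-0.015,"wx":0,"wy":0,"wz":0.175,"grip":0.0876},{"tx":0,"ty":0,"tz":0,"wx":0,"wy":0,"wz":0,"grip":0.0876},{"tx":0,"ty":0,"tz":0,"wx":0,"wy":0,"wz":0,"grip":0.0876}]'
python3 -c "
from h import *
s=arm.observe();X=Ro.from_quat(s['tcp_rot']).as_matrix();print(s['tool_pos'],s['joint_positions'][5],np.degrees(np.arctan2(X[1,0],X[0,0])))"
```

```text
clock: 23.78
tool_pos: [0.4587, 0.0682, 0.2167]
tcp_rot: [0.128, 0.992, -0.0, -0.0]
contact_force: [0.3, -0.8, -0.1]
finger_gap: 0.0877
[0.45868316 0.06819561 0.2166867 ] -0.8315563162717429 165.25985330260602
```

```bash
python3 - <<'E'
from h import *
c=load('w8');k=1.8;q=lambda x,y,z:px(c,(x+.5)/k-.5+60,(y+.5)/k-.5+60,z)[:2].round(3)
for p in[(700,285),(715,312),(740,300),(725,225),(745,208)]:print(p,q(*p,.017),q(*p,.03))
E
```

```text
(700, 285) [0.456 0.139] [0.454 0.132]
(715, 312) [0.47  0.156] [0.467 0.148]
(740, 300) [0.458 0.168] [0.456 0.16 ]
(725, 225) [0.415 0.139] [0.415 0.131]
(745, 208) [0.402 0.146] [0.402 0.139]
```

```bash
python3 -m jog '[{"tx":0,"ty":0.0005,"tz":-0.045,"wx":0,"wy":0,"wz":0,"grip":0.0876},{"tx":0,"ty":0,"tz":-0.045,"wx":0,"wy":0,"wz":0,"grip":0.0876},{"tx":0,"ty":0,"tz":-0.0415,"wx":0,"wy":0,"wz":0,"grip":0.0876},{"tx":0,"ty":0,"tz":0,"wx":0,"wy":0,"wz":0,"grip":0.06},{"tx":0,"ty":0,"tz":0,"wx":0,"wy":0,"wz":0,"grip":0.035},{"tx":0,"ty":0,"tz":0,"wx":0,"wy":0,"wz":0,"grip":0.035},{"tx":0,"ty":0,"tz":0,"wx":0,"wy":0,"wz":0,"grip":0.035},{"tx":0,"ty":0,"tz":0,"wx":0,"wy":0,"wz":0,"grip":0.035},{"tx":0,"ty":0,"tz":0,"wx":0,"wy":0,"wz":0,"grip":0.035}]'
```

```text
clock: 24.9
tool_pos: [0.4594, 0.0693, 0.0862]
tcp_rot: [0.128, 0.992, 0.0, 0.001]
contact_force: [-2.1, 0.1, 8.1]
finger_gap: 0.0448
```

```bash
python3 -m jog '[{"tx":0,"ty":0,"tz":0,"wx":0,"wy":0,"wz":0,"grip":0.06},{"tx":0,"ty":0,"tz":0,"wx":0,"wy":0,"wz":0,"grip":0.06},{"tx":0,"ty":0,"tz":0,"wx":0,"wy":0,"wz":-0.175,"grip":0.06},{"tx":0,"ty":0,"tz":0,"wx":0,"wy":0,"wz":-0.175,"grip":0.06},{"tx":0,"ty":0,"tz":0,"wx":0,"wy":0,"wz":-0.175,"grip":0.06},{"tx":0,"ty":0,"tz":0,"wx":0,"wy":0,"wz":-0.175,"grip":0.06},{"tx":0,"ty":0,"tz":0,"wx":0,"wy":0,"wz":-0.175,"grip":0.06},{"tx":0,"ty":0,"tz":0,"wx":0,"wy":0,"wz":-0.175,"grip":0.06},{"tx":0,"ty":0,"tz":0,"wx":0,"wy":0,"wz":0,"grip":0.06}]'
python3 -m jog '[{"tx":0,"ty":0,"tz":0,"wx":0,"wy":0,"wz":0,"grip":0.035},{"tx":0,"ty":0,"tz":0,"wx":0,"wy":0,"wz":0,"grip":0.035},{"tx":0,"ty":0,"tz":0,"wx":0,"wy":0,"wz":0,"grip":0.035},{"tx":0,"ty":0,"tz":0,"wx":0,"wy":0,"wz":0,"grip":0.035}]'
```

```text
clock: 26.02
tool_pos: [0.459, 0.069, 0.0853]
tcp_rot: [0.607, 0.794, -0.0, -0.0]
contact_force: [-0.1, -0.1, -0.1]
finger_gap: 0.0602
clock: 26.52
tool_pos: [0.459, 0.069, 0.0854]
tcp_rot: [0.608, 0.794, -0.0, -0.0]
contact_force: [-0.2, -0.2, -1.0]
finger_gap: 0.0458
```

```bash
python3 -m jog '[{"tx":0,"ty":0,"tz":0.05,"wx":0,"wy":0,"wz":0,"grip":0.035},{"tx":0,"ty":0,"tz":0.06,"wx":0,"wy":0,"wz":0,"grip":0.035},{"tx":0.0234,"ty":-0.0548,"tz":0,"wx":0,"wy":0,"wz":0,"grip":0.035},{"tx":0.0234,"ty":-0.0548,"tz":0,"wx":0,"wy":0,"wz":0,"grip":0.035},{"tx":0.0234,"ty":-0.0548,"tz":0,"wx":0,"wy":0,"wz":0,"grip":0.035},{"tx":0.0234,"ty":-0.0548,"tz":0,"wx":0,"wy":0,"wz":0,"grip":0.035},{"tx":0.0234,"ty":-0.0548,"tz":0,"wx":0,"wy":0,"wz":0,"grip":0.035},{"tx":0,"ty":0,"tz":0,"wx":0,"wy":0,"wz":0,"grip":0.035},{"tx":0,"ty":0,"tz":0,"wx":0,"wy":0,"wz":0,"grip":0.035},{"tx":0,"ty":0,"tz":0,"wx":0,"wy":0,"wz":0,"grip":0.035}]'
```

```text
clock: 27.78
tool_pos: [0.5756, -0.204, 0.1953]
tcp_rot: [0.608, 0.794, -0.0, -0.0]
contact_force: [0.2, -0.6, -1.9]
finger_gap: 0.0461
```

```bash
python3 -m jog '[{"tx":0.0003,"ty":-0.001,"tz":-0.015,"wx":0,"wy":0,"wz":0,"grip":0.035},{"tx":0,"ty":0,"tz":-0.01,"wx":0,"wy":0,"wz":0,"grip":0.035},{"tx":0,"ty":0,"tz":-0.01,"wx":0,"wy":0,"wz":0,"grip":0.035},{"tx":0,"ty":0,"tz":-0.008,"wx":0,"wy":0,"wz":0,"grip":0.035},{"tx":0,"ty":0,"tz":0,"wx":0,"wy":0,"wz":0,"grip":0.035},{"tx":0,"ty":0,"tz":0,"wx":0,"wy":0,"wz":0,"grip":0.035}]'
```

```text
clock: 28.52
tool_pos: [0.5766, -0.206, 0.1526]
tcp_rot: [0.608, 0.794, 0.0, 0.0]
contact_force: [1.0, -0.5, -1.3]
finger_gap: 0.0456
```

```bash
python3 -m jog '[{"tx":0,"ty":0.0005,"tz":-0.01,"wx":0,"wy":0,"wz":0,"grip":0.035},{"tx":0,"ty":0,"tz":-0.01,"wx":0,"wy":0,"wz":0,"grip":0.035},{"tx":0,"ty":0,"tz":-0.01,"wx":0,"wy":0,"wz":0,"grip":0.035},{"tx":0,"ty":0,"tz":-0.005,"wx":0,"wy":0,"wz":0,"grip":0.035},{"tx":0,"ty":0,"tz":-0.004,"wx":0,"wy":0,"wz":0,"grip":0.035},{"tx":0,"ty":0,"tz":-0.002,"wx":0,"wy":0,"wz":0,"grip":0.035},{"tx":0,"ty":0,"tz":0,"wx":0,"wy":0,"wz":0,"grip":0.035},{"tx":0,"ty":0,"tz":0,"wx":0,"wy":0,"wz":0,"grip":0.035}]'
```

```text
clock: 29.52
tool_pos: [0.5765, -0.2055, 0.1116]
tcp_rot: [0.608, 0.794, 0.0, 0.0]
contact_force: [-0.9, -0.7, -1.8]
finger_gap: 0.0456
```

```bash
python3 -m jog '[{"tx":0,"ty":0,"tz":-0.0015,"wx":0,"wy":0,"wz":0,"grip":0.035},{"tx":0,"ty":0,"tz":0,"wx":0,"wy":0,"wz":0,"grip":0.05},{"tx":0,"ty":0,"tz":0,"wx":0,"wy":0,"wz":0,"grip":0.07},{"tx":0,"ty":0,"tz":0,"wx":0,"wy":0,"wz":0,"grip":0.0876},{"tx":0,"ty":0,"tz":0,"wx":0,"wy":0,"wz":0,"grip":0.0876},{"tx":0,"ty":0,"tz":0.05,"wx":0,"wy":0,"wz":0,"grip":0.0876},{"tx":0,"ty":0,"tz":0.06,"wx":0,"wy":0,"wz":0,"grip":0.0876},{"tx":0.03,"ty":0.008,"tz":0.05,"wx":0,"wy":0,"wz":0,"grip":0.0876},{"tx":0.04,"ty":0.012,"tz":0.04,"wx":0,"wy":0,"wz":0,"grip":0.0876},{"tx":0,"ty":0,"tz":0,"wx":0,"wy":0,"wz":0,"grip":0.0876}]'
python3 - <<'E'
from h import *
c=shot('wrist','w11');cv2.imwrite('pics/w11c.png',cv2.resize(c['color'][30:340,140:420,::-1],None,fx=1.9,fy=1.9,interpolation=cv2.INTER_CUBIC))
print(c['state']['tool_pos'],proj(c,(.5765,-.2055,.079)),proj(c,(.5765,-.2055,.055)))
E
```

```text
clock: 30.78
tool_pos: [0.6495, -0.1849, 0.3133]
tcp_rot: [0.607, 0.794, 0.002, 0.003]
contact_force: [-0.8, -0.3, -0.5]
finger_gap: 0.0878
[ 0.64946061 -0.18492094  0.31328578] [280.15526209 111.53120598] [280.26924768 111.79291229]
```

View pics/w11c.png

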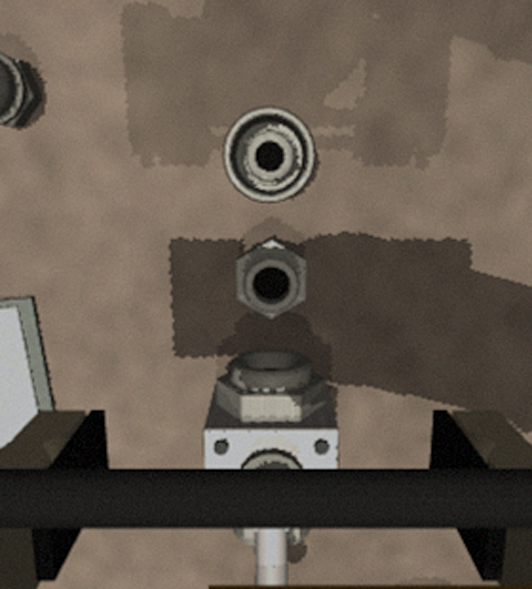

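The ferrule ring is at (269,155), concentric round the barb at (270,156). The nipple is at (271,284), with the port below it on the same line. One overall check before handing in.

```bash
python3 -m jog '[{"tx":-0.05,"ty":0,"tz":0.03,"wx":0,"wy":0,"wz":0,"grip":0.0876},{"tx":-0.055,"ty":0.02,"tz":0.03,"wx":0,"wy":0,"wz":0,"grip":0.0876},{"tx":-0.055,"ty":0.03,"tz":0,"wx":0,"wy":0,"wz":0,"grip":0.0876},{"tx":0,"ty":0,"tz":0,"wx":0,"wy":0,"wz":0,"grip":0.0876}]'
python3 - <<'E'
from h import *
c=load('w11');k=1.9;q=lambda x,y,z:px(c,(x+.5)/k-.5+140,(y+.5)/k-.5+30,z)[:2]
f,n=q(269,155,.079),q(271,284,.05);print('ferr',f,'nip',n)
u=np.array([np.cos(.27),np.sin(.27)]);v=np.array([-u[1],u[0]]);ce=np.array([.746,-.1575])
for p in(f,n):print('along',(ce-p)@u,'lat',(ce-p)@v)
s=shot('scene','s1');im=s['color'][120:360,60:460,::-1];cv2.imwrite('pics/s1c.png',cv2.resize(im,None,fx=2,fy=2,interpolation=cv2.INTER_CUBIC))
E
```

```text
clock: 31.32
tool_pos: [0.4847, -0.1358, 0.3684]
tcp_rot: [0.608, 0.794, 0.001, -0.0]
contact_force: [1.0, -1.5, -0.2]
finger_gap: 0.0876
ferr [ 0.57604291 -0.20446581] nip [ 0.6434886  -0.18503724]
along 0.17632695485768154 lat -6.862011987123863e-05
along 0.10614254824484927 lat -0.0008034194419356701
```

View pics/s1c.png

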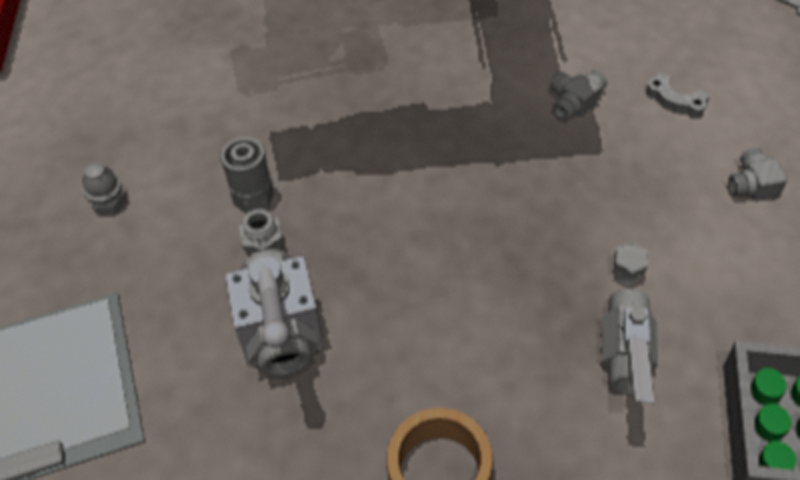

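The scene shows the ferruled tail (247,175), nipple (262,230) and block valve in line, and the plug (630,262) in front of the drain valve. The coupling, tee, flange half and elbow look unmoved.

```bash
python3 -c "
from h import *
print(workorder.finish_job())"
```

```text
the job is handed in; nothing more can be done
None
```

The fittings are laid out as asked and the job is handed in, at about 31 s of the 122 s allowed, with the gripper well clear. `finish_job()` gave no verdict, as expected.

- **Block valve:** the hex nipple stands in front of its port. The hose tail stands on the robot's side of the nipple, with the ferrule seated over the barb on the nut. In the last wrist picture, the gaps came out at about 25 mm (port to nipple) and 23–24 mm (nipple to ferrule and nut). Both parts were within 1 mm of the bore line.
- **Drain valve:** the blanking plug stands in front of its port. In the wrist picture it is where predicted, for a gap of about 25 mm, and in line. One automatic outline fit put it about 4 mm to the side, but it caught only part of the head (29 mm instead of 32 mm across), so I went by the picture.
- **Left alone:** the elbow, tee, coupling and flange half look unmoved in the final scene picture. I did not measure them again.
- **Forces:** no reading at the end of a move passed about 9 N.
- **Slips:** my first two move commands were refused because rows need all seven values. The arm did not move, but each refusal cost a picture. I viewed 15 in all, above the planned 12 but within the 16 allowed.

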